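# Load a test cassette into the reader

### The job

Pick up the test cassette with the orange grip end and slide it, flat and rounded nose first, into the slot in the front of the white reader. Push it gently all the way home, against the inner stop where the spring catches snap into its side notches, so that only 1 to 2.5 centimetres of the orange end still stand out, and let go. How deep the stop sits differs, so feel for it and do not force the cassette, and leave the used cassette with the grey end, the dishes and the bottle where they are.

Things in the scene. Friction and masses are not known exactly. Their poses are not given: they have to be found in the camera images.
- cassette: flat white slab with an orange ribbed grip end, 110 long x 56 wide x 12 mm thick, about 0.1 kg, lying loose on the worktop. Origin: centre of its underside; +x points to the nose (x = +55 mm, corners rounded by 8 mm), orange end at x = -55 to -39 mm, y across, z up. Each long side has a notch 12 mm long, 4 mm deep, centred at x = +27 mm; elsewhere the sides are flat and can be pinched.
- used_cassette: the same slab with a grey grip end, same frame, loose on the worktop; not to be moved. The two lie in either order in two places, left and right in front of the reader.
- reader: white instrument fixed to the worktop, 150 deep x 126 wide x 58 mm high; a display hump on its rear part, beyond x = -10 mm, rises to 93 mm. Origin: centre of its underside; +x points from its front face (x = -75 mm) to its back, y to its left, z up. Its place and heading vary.
- slot_mouth (a point): centre of the slot's floor at the reader's front face, 24 mm above the worktop; +x points into the slot, z up. The slot is level, 59 mm wide, 15 mm high (floor at 24 mm, roof at 39 mm), slick (friction about 0.2), and ends at a rigid inner stop preset anywhere from 86 to 102 mm deep: this cannot be seen and must be felt. A black rounded rim stands 3 mm proud.
- catch_left (a joint): travel (m) of the sprung roller at the slot's left wall, 12 mm in diameter, 4.5 mm proud of the wall, 28 mm before the inner stop. 0 or a little below = out. The cassette presses it back about 3 mm from when its nose is 29 mm before the stop until, at the stop, it drops into the notch: back to 0. Pushing past both catches takes about 3 to 6 N; they then hold the cassette.
- catch_right (a joint): the same for the right-hand roller.
- petri: two stacked round dishes, 59 mm wide x 30 mm high, loose, not to be moved. Origin: centre of its underside, z up.
- bottle: white reagent bottle with a blue cap, 55 mm wide x 104 mm high, loose, not to be moved. Origin: centre of its underside, z up.

How it is judged:
By the outcome, as a careful person would: the job done as asked, in the order asked, and still so for the second after the job is handed in, with the robot touching nothing.
It also fails if it takes over 54 s, if anything falls off the work surface, if the arm or the gripper's body presses on something with over 40 N, if the wrist force passes 120 N, or if a joint passes its speed limit or range.

### The arm

A 6-joint arm with a two-finger parallel gripper is mounted at the origin on a cart in front of the work surface, level with it; the furniture and walls round the work are solid. World frame = base frame: x ahead of the robot, y to its left, z up, the work surface at z = 0. Lengths are in m, angles in rad, forces in N, time in s.
With the tool pointing down it reaches from about 0.375 to 0.9 m from the base axis. Payload 3.1 kg.
Tool frame: the origin (TCP) lies at the centre of the arm's flange, where the gripper is bolted on; the fingertips stand 173 mm ahead of it and the grasp point (between the pads) lies 155 mm ahead of it; z points along the fingers, y is the line along which they close (so a half turn about z gives the same grasp; the last joint's range is limited). The gripper opens to 85 mm and grips with 20 to 120 N. Pads are 22 mm wide; open, the fingers measure 114 mm over their backs; the gripper's body (76 mm by 85 mm) begins 54 mm behind the grasp point. The pads swing forward as they close: fully open they stand 13 mm farther back than shut.
Start: joints at [1.081, 0.527, 1.433, -0, 1.181, -0.178], TCP at [0.192, 0.595, 0.405] pointing down, gripper open.
Joint ranges: [-3.08, 3.08], [-0.75, 2.2], [0.22, 2.44], [-1.43, 4.57], [0, 2.65], [-2.85, 2.85]. Speed limits (rad/s): [2.79, 2.79, 3.14, 3.14, 3.14, 3.14].

### API

Orientations are given as a unit quaternion [x, y, z, w].
In Python, from workcell import ctrl, read_camera, calibration, boxes_of, pinpoint gives the robot as it stands. The module is installed in compiled form; this text tells all that it offers.
- The arm moves only by the shell command python3 -m jog 'ROWS' [OPENING] [FORCE]. ROWS is JSON, a list of rows, each an object with "delta_pos": the shift along the world's x, y, z normalised to -1 to 1, where 1 is 15 cm, a list of three; "twist": the turn about the world's z normalised to -1 to 1, where 1 is 180 degrees. In form: [{"delta_pos": [tx, ty, tz], "twist": twist}, ...]. A call has 1 to 5 rows; each row shifts and turns the commanded pose from where the row before left it; what a row does not reach is not made up. A row lasts 1/8 s, in which the tool goes at most 62.5 mm and 10.7 degrees, less where a joint would pass 70% of its speed; a pose out of reach is approached as far as the arm can. A call with a number of a shift or a turn outside -1 to 1 is refused whole. A call with a gripper value outside its range is refused whole. OPENING is the opening, from -1 (shut) to 1 (fully open), set as the call begins (- or left out, the last holds). The fingers move at their own pace and stop on an object; FORCE is the grip in N (left out, the last holds). Time passes only in rows, so rows that do not move let the fingers close. It gives the time, the measured TCP pose, the force, the opening and the grip force at its end, in the units of the state.
- ctrl.sense(): the state, without advancing time (a new reading comes with each control period).
- read_camera(name): name is "side" or "top"; returns (picture, depth): 420x560x3 uint8, red, green, blue; 420x560 float32, m along the optical axis (not along the pixel's ray), 0 where there is no reading.
- calibration(name): a dict with "fx", "fy", "cx", "cy" (pixels), "distortion" ([k1, k2, p1, p2, k3] as OpenCV has them; the pictures are not rectified), "origin" and "orientation" of the camera in the world. Camera axes: x right, y down, z forward; pixel columns grow to the right and rows downward; lengths in m; the calibration is good to about 2 mm. A picture is of the moment at which its call begins. calibration takes no time and is no camera call.
- ctrl.job_done(): hands the job in; it is judged then, once.
Trained networks look in the newest picture that a camera, given by its name, has taken for a name from the list of things; names that differ only in an ending like _2 or _b are one class to them, and where a whole thing is asked for, a point or a joint stands for the part that bears it (a point fixed in the world has none). Each returns a list of dicts, best first, with "score" (0 to 1); they miss things now and then, are a little off and sometimes report something else, mostly with a low value. They report only what shows in the picture. A call takes as long as a camera call.
- boxes_of(target, camera): "box" ([left, top, right, bottom] in pixels, round what is visible of it).
- pinpoint(target, camera): "location" ([column, row] in pixels: a listed point, or the origin of a listed thing).
The state is a dict: "t": time; "joint_positions": joint angles; "qd": joint speeds; "joint_efforts": joint torques, N m; "eef_pos": TCP position; "orientation": TCP orientation; "force": force on the tool from outside, world axes, zero at the start; "moment": the same for the moment, N m; "opening": finger opening in m; "finger_force": force on a finger pad.
Only numpy, scipy, OpenCV 4.12 (cv2) and the standard library are available. Lean on these libraries where they do the work, as an engineer would, in place of code of your own. Each camera call takes 0.05 s, during which the arm holds its last target. There are 200 camera calls.

## Working session

There is one attempt and no reset: what is moved stays moved. The work goes in short steps, Python scripts to look and compute and a shell command to move; the robot and the scene stay as the last step left them, time stands still between calls to the robot, and variables do not carry over. Pictures are saved under pics/ and viewed, at most 10 in all, crops included, and the job is handed in when it is done.

```bash
mkdir -p pics; cat > h.py <<'E'
import numpy as np, cv2
from scipy.spatial.transform import Rotation as R
from workcell import ctrl, read_camera, calibration, boxes_of, pinpoint
def ray(cam,uv):
    c=calibration(cam);K=np.array([[c['fx'],0,c['cx']],[0,c['fy'],c['cy']],[0,0,1]])
    n=cv2.undistortPoints(np.array(uv,float).reshape(-1,1,2),K,np.array(c['distortion'])).reshape(-1,2)
    o=np.array(c['orientation'],float)
    Rm=o if o.shape==(3,3) else R.from_quat(o).as_matrix()
    return np.array(c['origin']),np.c_[n,np.ones(len(n))]@Rm.T
def at_z(cam,uv,z):
    o,d=ray(cam,uv);return o+d*((z-o[2])/d[:,2])[:,None]
def at_d(cam,uv,dep):
    o,d=ray(cam,uv);return o+d*np.asarray(dep).reshape(-1,1)
E
python3 - <<'E'
from h import *
for c in ['top','side']:
    im,d=read_camera(c);cv2.imwrite(f'pics/{c}0.png',im[:,:,::-1]);np.save(f'{c}0.npy',d)
    print(c,calibration(c))
    for t in ['cassette','used_cassette','reader','slot_mouth']:
        print(t,[(np.round(b['box']),round(b['score'],2)) for b in boxes_of(t,c)[:3]] if t!='slot_mouth' else '',[(np.round(p['location'],1),round(p['score'],2)) for p in pinpoint(t,c)[:3]])
print(ctrl.sense())
E
```

```text
top {'fx': 498.7434734773271, 'fy': 498.7434734773271, 'cx': 280.29855611840594, 'cy': 199.08754008331985, 'distortion': array([-0.02796322,  0.        ,  0.        ,  0.        ,  0.        ]), 'origin': array([ 0.53658589, -0.16246437,  1.09210841]), 'orientation': array([-0.70666045,  0.70722582, -0.01823436,  0.01140894])}
cassette [(array([372., 211., 403., 263.]), 0.73)] [(array([387. , 236.4]), 0.8)]
used_cassette [(array([158., 207., 193., 255.]), 0.74)] [(array([174.8, 228.9]), 0.7)]
reader [(array([282.,  95., 364., 192.]), 0.81)] [(array([319.1, 146.9]), 0.68)]
slot_mouth  [(array([305.6, 173.1]), 0.81)]
side {'fx': 439.12470343467714, 'fy': 439.12470343467714, 'cx': 283.0427370884024, 'cy': 208.73080899897346, 'distortion': array([-0.09593672,  0.        ,  0.        ,  0.        ,  0.        ]), 'origin': array([ 0.49006514, -0.95136723,  0.7203465 ]), 'orientation': array([ 0.9035268 , -0.06200692,  0.02256984, -0.42342068])}
cassette [(array([226., 299., 286., 328.]), 0.95)] [(array([255. , 311.3]), 0.63)]
used_cassette [(array([229., 167., 267., 187.]), 0.64)] [(array
[... 176 characters left out ...]
87)]
{'t': 0.8, 'joint_positions': array([ 1.08045816e+00,  5.27429934e-01,  1.43269990e+00,  3.81513674e-05,
        1.18142079e+00, -1.78493558e-01]), 'qd': array([-0.00066038, -0.00088935, -0.0005778 ,  0.0008656 ,  0.00096048,
       -0.00015024]), 'joint_efforts': array([-6.32047286e-04, -4.42255712e+01, -1.78416485e+01, -2.06849545e-04,
        7.21142333e-04, -6.93841017e-06]), 'eef_pos': array([0.19170781, 0.59483864, 0.40475352]), 'orientation': array([ 1.55298432e-01,  9.87867601e-01,  2.56452818e-05, -9.77207272e-06]), 'force': array([ 0.3840965 , -0.38854445,  0.16109318]), 'moment': array([0.03429589, 0.03521347, 0.01590122]), 'finger_force': 0.0, 'opening': 0.08524082743388388}
```

View pics/top0.png

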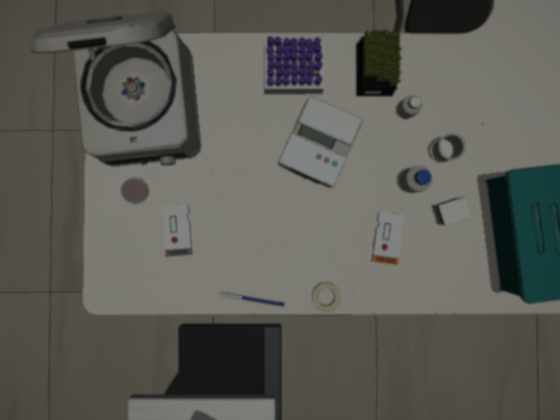

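View pics/side0.png

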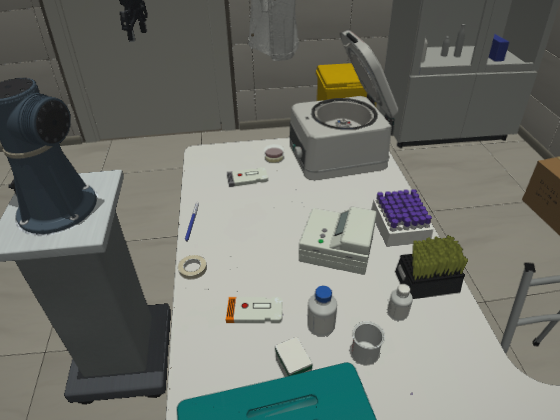

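The top view shows the orange cassette at (388,238) with its nose up, the grey one at (175,230), and the reader at (320,142) with its slot facing down-left, near (305,173). The bottle (418,180) stands near the cassette's nose. The arm is out of view.

```bash
python3 - <<'E'
from h import *
d=np.load('top0.npy');im=cv2.imread('pics/top0.png')
v,u=np.mgrid[0:420,0:560]
P=at_d('top',np.c_[u.ravel(),v.ravel()],d.ravel()).reshape(420,560,3)
H=P[...,2]
print('table',np.median(H[250:280,220:300]),H[250:280,220:300].std(),'cass',np.median(H[225:245,380:395]))
z0=np.median(H[250:280,220:300])
def rect(m,name):
    p=P[m][:,:2].astype(np.float32); r=cv2.minAreaRect(p)
    print(name,m.sum(),np.round(r[0],4),np.round(r[1],4),round(r[2],2),'h',np.median(H[m]).round(4))
def sub(x0,y0,x1,y1,lo,hi):
    m=np.zeros(H.shape,bool);m[y0:y1,x0:x1]=True
    m&=(H-z0>lo)&(H-z0<hi)
    n,l,s,c=cv2.connectedComponentsWithStats(m.astype(np.uint8)); 
    return l==1+np.argmax(s[1:,4])
rect(sub(362,205,408,270,.006,.02),'cass')
rect(sub(150,200,200,262,.006,.02),'used')
rect(sub(270,90,370,195,.045,.2),'reader')
rect(sub(270,90,370,195,.045,.070),'reader low')
rect(sub(270,90,370,195,.08,.12),'hump')
rect(sub(403,160,435,195,.06,.2),'bottle')
hsv=cv2.cvtColor(im,cv2.COLOR_BGR2HSV)
m=(hsv[...,0]<18)&(hsv[...,1]>140)&(hsv[...,2]>80);m[:,:360]=0;m[:,412:]=0;m[:200]=0
rect(m,'orange')
for n,uv,z in [('cas pp',(387,236.4),0),('mouth',(305.6,173.1),.024),('reader',(319.1,146.9),0)]: print(n,at_z('top',[uv],z))
for n,uv,z in [('cas pp',(255,311.3),0),('mouth',(304.5,235.9),.024),('reader',(336.1,249.9),0)]: print('side',n,at_z('side',[uv],z))
big=cv2.resize(im[90:275,270:440],None,fx=3.2,fy=3.2,interpolation=cv2.INTER_CUBIC);cv2.imwrite('pics/crop.png',cv2.convertScaleAbs(big,alpha=1.3))
E
```

```text
table 0.0007936694743528871 0.05453376242605127 cass 0.013385226097954228
cass 1288 [ 0.4974 -0.4073] [0.0579 0.109 ] 81.67 h 0.0132
used 1313 [0.5144 0.0521] [0.1095 0.0591] 3.44 h 0.0128
reader 4528 [ 0.6981 -0.2555] [0.1267 0.1534] 65.92 h 0.0679
reader low 2350 [ 0.6979 -0.2554] [0.1267 0.1527] 65.79 h 0.0593
hump 1779 [ 0.7377 -0.2735] [0.12   0.0662] 66.21 h 0.0869
bottle 538 [ 0.6217 -0.4578] [0.0522 0.0519] 57.41 h 0.0797
orange 99 [ 0.4874 -0.293 ] [0.2765 0.0374] 77.08 h 0.014
cas pp [[ 0.50037574 -0.40690848  0.        ]]
mouth [[ 0.63727083 -0.22724728  0.024     ]]
reader [[ 0.69747477 -0.25867427  0.        ]]
side cas pp [[ 0.49691341 -0.40508872  0.        ]]
side mouth [[ 0.62761842 -0.2265288   0.024     ]]
side reader [[ 6.96492161e-01 -2.58340034e-01 -1.11022302e-16]]
```

View pics/crop.png

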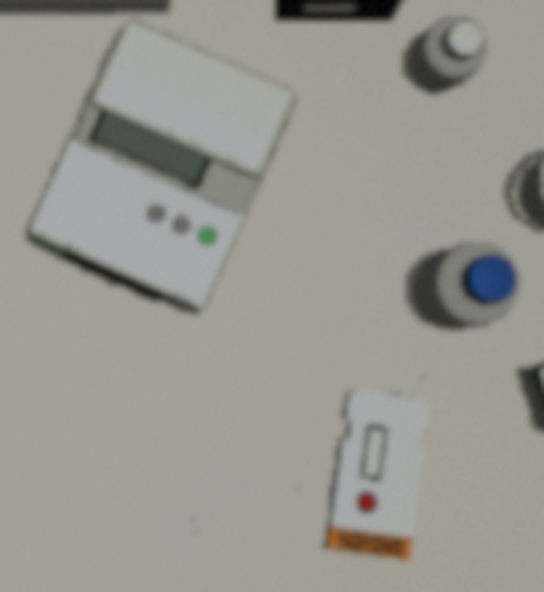

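Depth gives these poses:

| Thing | Position (x, y) | Heading | Measured size |
|---|---|---|---|
| Cassette | (0.497, -0.407) | -8.3° | 109 x 58 mm |
| Reader | (0.698, -0.2555) | -24.1° | 153 x 127 mm |

These put the slot mouth at about (0.630, -0.225). The networks agree, so I'm moving now.

```bash
python3 -m jog '[{"delta_pos":[0.175,-0.349,0],"twist":0},{"delta_pos":[0.175,-0.349,0],"twist":0},{"delta_pos":[0.175,-0.349,0],"twist":0},{"delta_pos":[0.175,-0.349,0],"twist":0},{"delta_pos":[0.175,-0.349,0],"twist":0}]' 0.6 60
python3 -m jog '[{"delta_pos":[0.175,-0.349,0],"twist":0},{"delta_pos":[0.175,-0.349,0],"twist":0},{"delta_pos":[0.175,-0.349,0],"twist":0},{"delta_pos":[0.175,-0.349,0],"twist":0},{"delta_pos":[0.175,-0.349,0],"twist":0}]'
python3 -m jog '[{"delta_pos":[0.175,-0.349,0],"twist":0},{"delta_pos":[-0.022,-0.35,-0.085],"twist":0.0066},{"delta_pos":[-0.022,-0.35,-0.085],"twist":0.0066},{"delta_pos":[-0.022,-0.35,-0.085],"twist":0.0066},{"delta_pos":[-0.022,-0.35,-0.085],"twist":0.0066}]'
python3 -m jog '[{"delta_pos":[-0.022,-0.35,-0.085],"twist":0.0066},{"delta_pos":[-0.022,-0.35,-0.085],"twist":0.0066},{"delta_pos":[-0.022,-0.35,-0.085],"twist":0.0066},{"delta_pos":[-0.022,-0.35,-0.085],"twist":0.0066},{"delta_pos":[0,0,0],"twist":0}]'
```

```text
t: 1.42
eef_pos: [0.3236, 0.3315, 0.4051]
orientation: [0.155, 0.988, 0.0, 0.001]
force: [1.2, -1.0, 0.8]
opening: 0.0683
finger_force: 0.0
t: 2.05
eef_pos: [0.4549, 0.0695, 0.4051]
orientation: [0.155, 0.988, 0.0, 0.001]
force: [0.7, -0.1, -0.5]
opening: 0.0681
finger_force: 0.0
t: 2.68
eef_pos: [0.4671, -0.1928, 0.3536]
orientation: [0.114, 0.993, -0.0, 0.0]
force: [1.0, -0.4, -0.6]
opening: 0.0688
finger_force: 0.0
t: 3.3
eef_pos: [0.4534, -0.4051, 0.3018]
orientation: [0.075, 0.997, -0.001, 0.001]
force: [0.1, 0.7, 0.9]
opening: 0.0686
finger_force: 0.0
```

```bash
python3 -m jog '[{"delta_pos":[0,0.02,-0.3],"twist":0},{"delta_pos":[0,0,-0.3],"twist":0},{"delta_pos":[0,0,-0.16],"twist":0},{"delta_pos":[0,0,-0.06],"twist":0},{"delta_pos":[0,0,0],"twist":0}]'
python3 -m jog '[{"delta_pos":[0,0,-0.03],"twist":0},{"delta_pos":[0,0,-0.015],"twist":0},{"delta_pos":[0,0,0],"twist":0}]'
python3 - <<'E'
from h import *
im,d=read_camera('side');cv2.imwrite('pics/s1.png',cv2.resize(im[230:370,160:350,::-1],None,fx=4,fy=4,interpolation=cv2.INTER_CUBIC))
E
```

```text
t: 3.92
eef_pos: [0.4543, -0.3975, 0.1799]
orientation: [0.073, 0.997, 0.0, -0.0]
force: [-0.0, -0.4, 0.9]
opening: 0.0681
finger_force: 0.0
t: 4.3
eef_pos: [0.4541, -0.3981, 0.1734]
orientation: [0.073, 0.997, -0.0, 0.0]
force: [-1.1, -0.9, 0.5]
opening: 0.0684
finger_force: 0.0
```

View pics/s1.png

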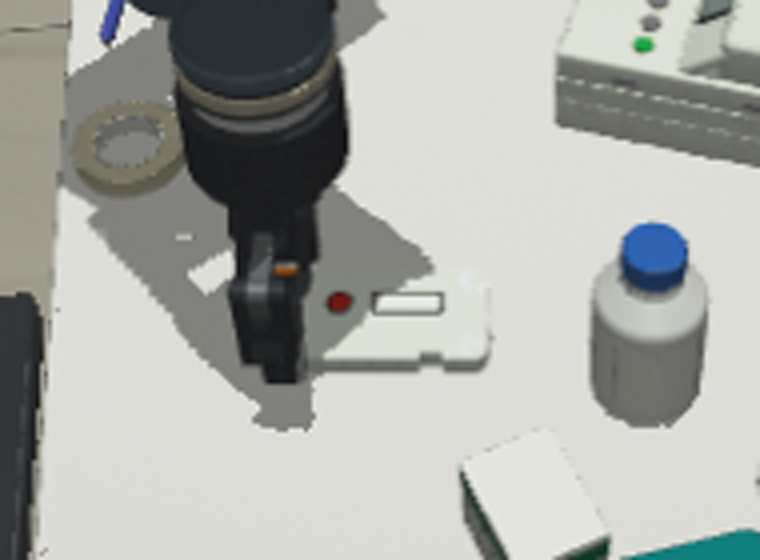

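The fingers straddle the orange end (crop pixel (270,300)) and clear the bottle. I'll drop a little and close.

```bash
python3 -m jog '[{"delta_pos":[0,-0.018,-0.015],"twist":0},{"delta_pos":[0,0,0],"twist":0}]'
python3 -m jog '[{"delta_pos":[0,0,0],"twist":0},{"delta_pos":[0,0,0],"twist":0},{"delta_pos":[0,0,0],"twist":0},{"delta_pos":[0,0,0],"twist":0},{"delta_pos":[0,0,0],"twist":0}]' -1 60
```

```text
t: 4.6
eef_pos: [0.454, -0.401, 0.1706]
orientation: [0.073, 0.997, -0.0, 0.0]
force: [0.4, -0.0, 0.4]
opening: 0.0683
finger_force: 0.0
t: 5.22
eef_pos: [0.4541, -0.4008, 0.1711]
orientation: [0.073, 0.997, -0.0, 0.0]
force: [-0.9, 0.4, 6.2]
opening: 0.0543
finger_force: 63.7
```

```bash
python3 -m jog '[{"delta_pos":[0,0,0.1],"twist":0},{"delta_pos":[0,0,0.1],"twist":0},{"delta_pos":[0,0,0.1],"twist":0},{"delta_pos":[0,0,0],"twist":0}]'
python3 -m jog '[{"delta_pos":[0.09,0.299,0],"twist":-0.0174},{"delta_pos":[0.09,0.299,0],"twist":-0.0174},{"delta_pos":[0.09,0.299,0],"twist":-0.0174},{"delta_pos":[0.09,0.299,0],"twist":-0.0174},{"delta_pos":[0.09,0.299,0],"twist":-0.0174}]'
python3 -m jog '[{"delta_pos":[0,0,-0.06],"twist":0},{"delta_pos":[0,0,-0.06],"twist":0},{"delta_pos":[0,0,0],"twist":0},{"delta_pos":[0,0,0],"twist":0}]'
cat > look.py <<'E'
from h import *
import sys
n=sys.argv[1]
for c in ['top','side']:
    im,d=read_camera(c);np.save(f'{c}{n}.npy',d);cv2.imwrite(f'pics/{c}{n}.png',im[:,:,::-1])
    b=[(np.round(x['box']),round(x['score'],2)) for x in boxes_of('cassette',c)[:2]];p=[(np.round(x['location'],1),round(x['score'],2)) for x in pinpoint('cassette',c)[:2]]
    print(c,b,p)
a=cv2.resize(cv2.imread(f'pics/top{n}.png')[120:240,250:350],(400,480),interpolation=cv2.INTER_CUBIC)
b=cv2.resize(cv2.imread(f'pics/side{n}.png')[180:300,230:330],(400,480),interpolation=cv2.INTER_CUBIC)
cv2.imwrite(f'pics/pair{n}.png',np.hstack([a,b]))
s=ctrl.sense();print(s['eef_pos'],s['orientation'],s['opening'],s['force'])
E
python3 look.py 2
```

```text
t: 5.72
eef_pos: [0.4545, -0.4012, 0.2176]
orientation: [0.073, 0.997, -0.001, 0.001]
force: [0.3, -0.6, -2.2]
opening: 0.0544
finger_force: 63.5
t: 6.35
eef_pos: [0.5218, -0.175, 0.2155]
orientation: [0.209, 0.978, 0.0, -0.0]
force: [0.2, -0.6, 0.4]
opening: 0.0543
finger_force: 63.5
t: 6.85
eef_pos: [0.5213, -0.1777, 0.1975]
orientation: [0.209, 0.978, -0.0, -0.0]
force: [-0.3, -1.1, -0.6]
opening: 0.0542
finger_force: 63.5
top [(array([282., 181., 315., 214.]), 0.71)] [(array([292.2, 207.4]), 0.62)]
side [(array([258., 214., 299., 242.]), 0.64)] [(array([273.9, 227.7]), 0.7)]
[ 0.52152164 -0.17674802  0.19792986] [ 2.08324607e-01  9.78059714e-01 -7.52634380e-05  2.20705066e-04] 0.05435727383230962 [ 1.27149324  0.01913803 -1.97624307]
```

View pics/pair2.png

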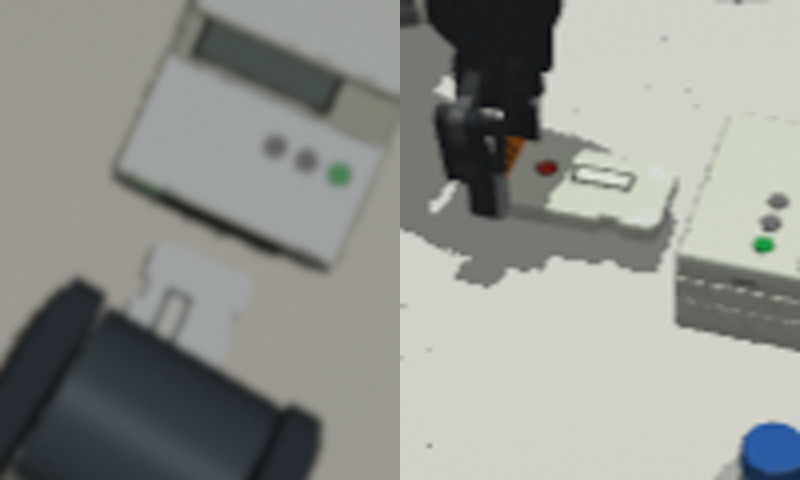

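The cassette is held level, about 20 mm short of the mouth and lined up with it. I'll check the lateral offset in the reader frame from depth.

```bash
cat > lat.py <<'E'
from h import *
import sys
n=sys.argv[1]
d=np.load(f'top{n}.npy');v,u=np.mgrid[0:420,0:560]
P=at_d('top',np.c_[u.ravel(),v.ravel()],d.ravel())
ok=np.linalg.norm(P[:,:2]-[0.64,-.22],axis=1)<.2;P=P[ok]
r=cv2.minAreaRect(P[(P[:,2]>.046)&(P[:,2]<.1)&(P[:,0]>.625-.0)&(P[:,0]+0*P[:,1]>.62)][:,:2].astype(np.float32));print('rect',r)
th=np.deg2rad(-24.0);uu=np.array([np.cos(th),np.sin(th)]);ww=np.array([-uu[1],uu[0]])
Q=np.c_[(P[:,:2]-[.698,-.2555])@uu,(P[:,:2]-[.698,-.2555])@ww,P[:,2]]
m=(Q[:,2]>.05)&(Q[:,2]<.07)&(abs(Q[:,1])<.08)&(Q[:,0]>-.08)&(Q[:,0]<-.01)
for a in np.arange(-.07,-.015,.01):
    k=m&(abs(Q[:,0]-a)<.005);print('reader x',a.round(3),Q[k,1].min().round(4),Q[k,1].max().round(4),'mid',((Q[k,1].min()+Q[k,1].max())/2).round(4))
m=(Q[:,2]>.03)&(Q[:,2]<.048)&(abs(Q[:,1])<.05)&(Q[:,0]<-.078)
print('nose x',Q[m,0].max(),'reader front',Q[(Q[:,2]>.05)&(Q[:,2]<.07)&(abs(Q[:,1])<.05),0].min())
for a in np.arange(-.15,-.08,.008):
    k=m&(abs(Q[:,0]-a)<.004)
    if k.sum()>5: print('cas x',a.round(3),Q[k,1].min().round(4),Q[k,1].max().round(4),'mid',((Q[k,1].min()+Q[k,1].max())/2).round(4),'z',np.median(Q[k,2]).round(4))
s=ctrl.sense();p=s['eef_pos'][:2]-[.698,-.2555];o=s['orientation'];print('tcp',p@uu,p@ww,'heading',np.rad2deg(2*np.arctan2(o[1],o[0]))-180)
E
python3 lat.py 2
```

```text
rect ((0.7330243587493896, -0.2503121495246887), (0.22437545657157898, 0.18170306086540222), 8.599149703979492)
reader x -0.07 -0.0626 0.0626 mid 0.0
reader x -0.06 -0.0627 0.0631 mid 0.0002
reader x -0.05 -0.0627 0.0627 mid -0.0
reader x -0.04 -0.063 0.0623 mid -0.0003
reader x -0.03 -0.0625 0.0628 mid 0.0001
reader x -0.02 -0.0632 0.0624 mid -0.0004
nose x -0.09381596215777956 reader front -0.07439889305365176
cas x -0.142 -0.0291 0.0229 mid -0.0031 z 0.039
cas x -0.134 -0.0293 0.0265 mid -0.0014 z 0.0393
cas x -0.126 -0.0286 0.0244 mid -0.0021 z 0.0395
cas x -0.118 -0.0266 0.0265 mid -0.0 z 0.0389
cas x -0.11 -0.0287 0.0263 mid -0.0012 z 0.0394
cas x -0.102 -0.0289 0.0269 mid -0.001 z 0.039
cas x -0.094 -0.0264 0.0248 mid -0.0008 z 0.0393
tcp -0.19325231750870742 0.00016330016802890146 heading -24.048376655811296
```

Lateral offset is about -1 mm, heading -24.05° and underside about 25.9 mm. I'll correct by 1 mm and begin the insertion.

```bash
python3 -m jog '[{"delta_pos":[0.033,-0.007,-0.002],"twist":0},{"delta_pos":[0.03,-0.0135,0],"twist":0},{"delta_pos":[0.03,-0.0135,0],"twist":0},{"delta_pos":[0,0,0],"twist":0}]'
python3 -m jog '[{"delta_pos":[0.03,-0.0135,0],"twist":0},{"delta_pos":[0.024,-0.0107,0],"twist":0},{"delta_pos":[0.024,-0.0107,0],"twist":0},{"delta_pos":[0,0,0],"twist":0}]'
```

```text
t: 7.65
eef_pos: [0.5361, -0.1818, 0.1974]
orientation: [0.208, 0.978, -0.0, 0.0]
force: [-0.5, -0.4, -0.8]
opening: 0.0538
finger_force: 63.5
t: 8.15
eef_pos: [0.5476, -0.187, 0.1975]
orientation: [0.208, 0.978, -0.0, 0.0]
force: [-1.0, -0.5, -1.8]
opening: 0.0541
finger_force: 63.5
```

The nose is about 9 mm inside with no contact force. Continuing.

```bash
python3 -m jog '[{"delta_pos":[0.0365,-0.0163,0],"twist":0},{"delta_pos":[0.0365,-0.0163,0],"twist":0},{"delta_pos":[0.0365,-0.0163,0],"twist":0},{"delta_pos":[0,0,0],"twist":0}]'
python3 -m jog '[{"delta_pos":[0.0365,-0.0163,0],"twist":0},{"delta_pos":[0.0365,-0.0163,0],"twist":0},{"delta_pos":[0.0365,-0.0163,0],"twist":0},{"delta_pos":[0,0,0],"twist":0}]'
```

```text
t: 8.65
eef_pos: [0.5642, -0.1944, 0.1975]
orientation: [0.208, 0.978, -0.0, 0.001]
force: [-0.5, 0.7, -0.4]
opening: 0.0545
finger_force: 63.5
t: 9.15
eef_pos: [0.5806, -0.2018, 0.1975]
orientation: [0.208, 0.978, -0.0, 0.001]
force: [-1.1, 0.3, -0.7]
opening: 0.0543
finger_force: 63.5
```

```bash
for i in 1; do
python3 -m jog '[{"delta_pos":[0.0243,-0.0108,0],"twist":0},{"delta_pos":[0.0243,-0.0108,0],"twist":0},{"delta_pos":[0,0,0],"twist":0}]'
python3 -m jog '[{"delta_pos":[0.0243,-0.0108,0],"twist":0},{"delta_pos":[0.0243,-0.0108,0],"twist":0},{"delta_pos":[0,0,0],"twist":0}]'
python3 -m jog '[{"delta_pos":[0.0243,-0.0108,0],"twist":0},{"delta_pos":[0.0243,-0.0108,0],"twist":0},{"delta_pos":[0,0,0],"twist":0}]'
done | grep -E "eef|force:"
```

```text
eef_pos: [0.5877, -0.2049, 0.1975]
force: [-0.6, -0.1, -1.2]
finger_force: 63.5
eef_pos: [0.5946, -0.2082, 0.1973]
force: [-1.5, -2.0, -1.5]
finger_force: 63.5
eef_pos: [0.6015, -0.2113, 0.197]
force: [-3.7, -1.9, -2.0]
finger_force: 63.5
```

```bash

(python3 -m jog '[{"delta_pos":[0.0183,-0.0081,0],"twist":0},{"delta_pos":[0,0,0],"twist":0}]'
python3 -m jog '[{"delta_pos":[0.0183,-0.0081,0],"twist":0},{"delta_pos":[0,0,0],"twist":0}]'
python3 -m jog '[{"delta_pos":[0.0183,-0.0081,0],"twist":0},{"delta_pos":[0,0,0],"twist":0}]') | grep -E "eef|force:"; python3 look.py 3; python3 lat.py 3 | grep tcp
```

```text
eef_pos: [0.6051, -0.2128, 0.1975]
force: [-1.9, -1.8, -2.1]
finger_force: 63.4
eef_pos: [0.6079, -0.214, 0.1976]
force: [-2.1, -2.3, -1.3]
finger_force: 63.5
eef_pos: [0.6105, -0.2151, 0.1975]
force: [-2.3, -3.1, -1.8]
finger_force: 63.5
top [] []
side [] [(array([312.9, 233.6]), 0.64)]
[ 0.61051191 -0.21507034  0.19761405] [ 2.08161484e-01  9.78094130e-01 -2.36432082e-04  7.83043800e-04] 0.054234599668020494 [-1.480984   -3.76521653 -2.65924688]Traceback (most recent call last):
  File "lat.py", line 12, in <module>
    k=m&(abs(Q[:,0]-a)<.005);print('reader x',a.round(3),Q[k,1].min().round(4),Q[k,1].max().round(4),'mid',((Q[k,1].min()+Q[k,1].max())/2).round(4))
                                                         ~~~~~~~~~~^^
    return umr_minimum(a, axis, None, out, keepdims, initial, where)
ValueError: zero-size array to reduction operation minimum which has no identity
```

View pics/pair3.png

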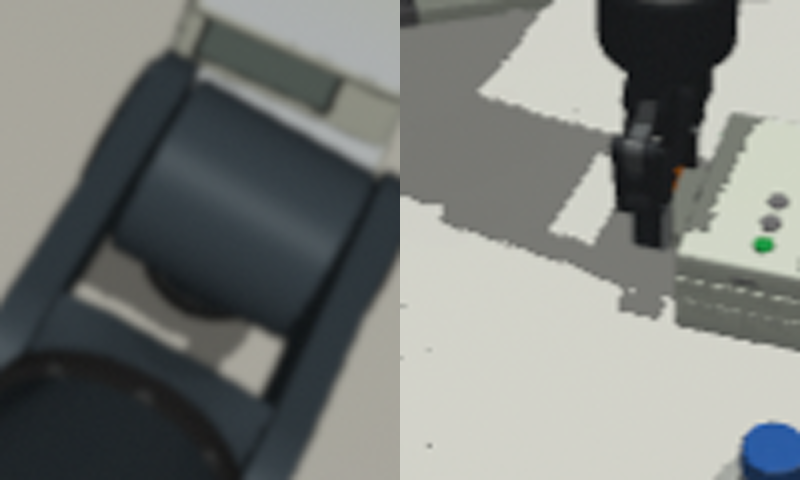

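The nose is about 78 mm deep, catch friction is about 4 N, and the fingers are close to the face. I'll release, back off, shut the fingers and push from behind.

```bash

(python3 -m jog '[{"delta_pos":[0,0,0],"twist":0},{"delta_pos":[0,0,0],"twist":0},{"delta_pos":[0,0,0],"twist":0}]' 0.6
python3 -m jog '[{"delta_pos":[-0.06,0.027,0],"twist":0},{"delta_pos":[-0.15,0.067,0],"twist":0},{"delta_pos":[-0.15,0.067,0],"twist":0},{"delta_pos":[-0.06,0.027,0],"twist":0},{"delta_pos":[0,0,0],"twist":0}]'
python3 -m jog '[{"delta_pos":[0,0,-0.03],"twist":0},{"delta_pos":[0,0,0],"twist":0},{"delta_pos":[0,0,0],"twist":0},{"delta_pos":[0,0,0],"twist":0},{"delta_pos":[0,0,0],"twist":0}]' -1 60
python3 -m jog '[{"delta_pos":[0,0,0],"twist":0},{"delta_pos":[0,0,0],"twist":0}]'); python3 look.py 4
```

```text
t: 11.7
eef_pos: [0.6104, -0.2144, 0.1976]
orientation: [0.208, 0.978, 0.0, 0.0]
force: [-0.4, 1.5, 0.6]
opening: 0.0683
finger_force: 0.0
t: 12.32
eef_pos: [0.5469, -0.1864, 0.1976]
orientation: [0.208, 0.978, 0.0, -0.0]
force: [-0.7, -0.8, -0.2]
opening: 0.0683
finger_force: 0.0
t: 12.95
eef_pos: [0.5472, -0.1866, 0.1929]
orientation: [0.208, 0.978, -0.0, 0.0]
force: [-0.6, -0.5, 0.0]
opening: 0.0001
finger_force: 0.0
t: 13.2
eef_pos: [0.5472, -0.1866, 0.193]
orientation: [0.208, 0.978, -0.0, 0.0]
force: [0.8, -0.4, 0.4]
opening: -0.0001
finger_force: 0.0
top [(array([293., 171., 318., 198.]), 0.76), (array([282.,  97., 361., 183.]), 0.23)] [(array([308.3, 162.3]), 0.63)]
side [(array([289., 222., 306., 244.]), 0.79), (array([311., 286., 336., 336.]), 0.72)] [(array([313.6, 236. ]), 0.49)]
[ 0.5471597  -0.18661666  0.19291275] [ 2.08094890e-01  9.78108643e-01 -5.32802240e-06  1.57722479e-05] -0.0001221882175978836 [-0.75122574 -0.34565167 -0.80075288]
```

View pics/pair4.png

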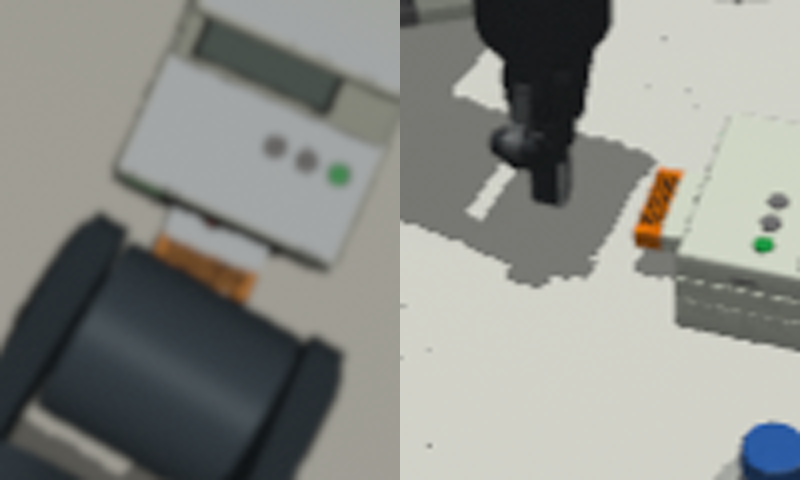

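The cassette is in the slot with about 32 mm standing out. Its orange tail is at side-view crop pixel (660,210), and the shut fingers are behind it. Approaching to push.

```bash

(python3 -m jog '[{"delta_pos":[0.076,-0.045,0],"twist":0},{"delta_pos":[0.08,-0.036,0],"twist":0},{"delta_pos":[0.06,-0.027,0],"twist":0},{"delta_pos":[0,0,0],"twist":0}]'
python3 -m jog '[{"delta_pos":[0.0183,-0.0081,0],"twist":0},{"delta_pos":[0.0183,-0.0081,0],"twist":0},{"delta_pos":[0,0,0],"twist":0}]'
python3 -m jog '[{"delta_pos":[0.0183,-0.0081,0],"twist":0},{"delta_pos":[0,0,0],"twist":0}]'
python3 -m jog '[{"delta_pos":[0.0183,-0.0081,0],"twist":0},{"delta_pos":[0,0,0],"twist":0}]') | grep -E "eef| force:|^force"
```

```text
eef_pos: [0.5805, -0.2034, 0.193]
force: [-0.8, -0.9, 1.0]
eef_pos: [0.5851, -0.2053, 0.1929]
force: [-0.0, -0.7, -0.2]
eef_pos: [0.588, -0.2066, 0.193]
force: [0.6, -0.2, -0.0]
eef_pos: [0.5905, -0.2076, 0.1928]
force: [-1.2, 1.2, -1.0]
```

```bash

(python3 -m jog '[{"delta_pos":[0.0122,-0.0054,0],"twist":0},{"delta_pos":[0,0,0],"twist":0}]'
python3 -m jog '[{"delta_pos":[0.0122,-0.0054,0],"twist":0},{"delta_pos":[0,0,0],"twist":0}]'
python3 -m jog '[{"delta_pos":[0.0122,-0.0054,0],"twist":0},{"delta_pos":[0,0,0],"twist":0}]'
python3 -m jog '[{"delta_pos":[0.0122,-0.0054,0],"twist":0},{"delta_pos":[0,0,0],"twist":0}]'
) | grep -E "eef| force:|^force"
```

```text
eef_pos: [0.5919, -0.2082, 0.1927]
force: [-2.4, 1.1, 1.0]
eef_pos: [0.5951, -0.2099, 0.1932]
force: [0.6, -0.2, -0.2]
eef_pos: [0.5965, -0.2104, 0.1931]
force: [-0.6, -0.7, -0.1]
eef_pos: [0.5981, -0.211, 0.193]
force: [-0.7, -0.4, 0.1]
```

```bash

(python3 -m jog '[{"delta_pos":[0.0122,-0.0054,0],"twist":0},{"delta_pos":[0,0,0],"twist":0}]'
python3 -m jog '[{"delta_pos":[0.0122,-0.0054,0],"twist":0},{"delta_pos":[0,0,0],"twist":0}]'
) | grep -E "eef| force:|^force"; python3 look.py 5
```

```text
eef_pos: [0.5994, -0.2116, 0.1928]
force: [-0.9, -0.1, 0.6]
eef_pos: [0.6002, -0.2118, 0.1927]
force: [-5.1, 1.3, 3.0]
top [(array([160., 205., 191., 255.]), 0.19)] []
side [(array([293., 224., 307., 245.]), 0.47)] []
[ 0.60015953 -0.21184276  0.19264734] [ 2.07940330e-01  9.78137726e-01  6.42200500e-04 -2.64495872e-03] 0.0003359268879182375 [-5.30548656  0.47737702  3.63203958]
```

View pics/pair5.png

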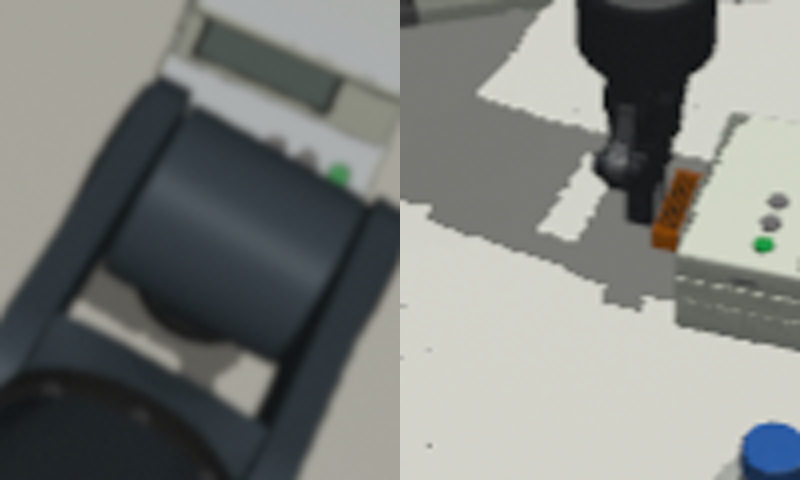

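It's in contact, with about 22 mm standing out and force just rising. I'll keep feeling in small steps.

```bash

(python3 -m jog '[{"delta_pos":[0.0061,-0.0027,0],"twist":0},{"delta_pos":[0,0,0],"twist":0}]'
python3 -m jog '[{"delta_pos":[0.0061,-0.0027,0],"twist":0},{"delta_pos":[0,0,0],"twist":0}]'
) | grep -E "eef| force:|^force"
```

```text
eef_pos: [0.6005, -0.212, 0.1926]
force: [-6.1, 2.2, 4.2]
eef_pos: [0.6009, -0.2121, 0.1925]
force: [-7.9, 1.8, 5.1]
```

```bash

(python3 -m jog '[{"delta_pos":[0.0061,-0.0027,0],"twist":0},{"delta_pos":[0,0,0],"twist":0}]'
python3 -m jog '[{"delta_pos":[0.0061,-0.0027,0],"twist":0},{"delta_pos":[0,0,0],"twist":0}]'
) | grep -E "eef| force:|^force|orient"
python3 - <<'E'
from h import *
im,_=read_camera('side')
print([(np.round(x['box']),round(x['score'],2)) for x in boxes_of('cassette','side')[:2]],[(t,[(np.round(x['location'],1),round(x['score'],2)) for x in pinpoint(t,'side')[:2]]) for t in ('catch_left','cassette')])
h=cv2.cvtColor(im,cv2.COLOR_RGB2HSV);m=(h[...,0]<18)&(h[...,1]>150)&(h[...,2]>60);m[:210]=0;m[260:]=0;m[:,:280]=0;m[:,320:]=0
v,u=np.nonzero(m);p=at_z('side',np.c_[u,v],.034)
th=np.deg2rad(-24.);uu=np.array([np.cos(th),np.sin(th)])
x=(p[:,:2]-[.698,-.2555])@uu;print(len(x),np.percentile(x,[2,10,50,90,98]))
E
```

```text
eef_pos: [0.6012, -0.2122, 0.1925]
orientation: [0.208, 0.978, 0.001, -0.006]
force: [-9.2, 2.6, 7.2]
eef_pos: [0.6016, -0.2123, 0.1923]
orientation: [0.208, 0.978, 0.002, -0.007]
force: [-10.7, 3.6, 7.9]Traceback (most recent call last):
  File "<stdin>", line 3, in <module>
ValueError: it knows: bottle, cassette, petri, reader, slot_mouth, used_cassette
```

About 11 N now with no give. The catch press-in showed at about 61 mm depth, so a stop near 90 mm is consistent, as is the force drop just before this rise. I'll back off and measure what stands out.

```bash

(python3 -m jog '[{"delta_pos":[-0.03,0.0135,0],"twist":0},{"delta_pos":[-0.12,0.054,0],"twist":0},{"delta_pos":[-0.3,0.133,0],"twist":0},{"delta_pos":[-0.3,0.133,0.1],"twist":0},{"delta_pos":[-0.2,0.1,0.2],"twist":0}]'
python3 -m jog '[{"delta_pos":[-0.2,0.1,0.25],"twist":0},{"delta_pos":[0,0,0],"twist":0},{"delta_pos":[0,0,0],"twist":0}]') | grep -E "^t:|eef|^force"
python3 look.py 6
python3 - <<'E'
from h import *
th=np.deg2rad(-24.);uu=np.array([np.cos(th),np.sin(th)]);ww=np.array([-uu[1],uu[0]])
for c in ('top','side'):
    im=cv2.imread(f'pics/{c}6.png');h=cv2.cvtColor(im,cv2.COLOR_BGR2HSV);m=(h[...,0]<18)&(h[...,1]>130)&(h[...,2]>50)
    v,u=np.nonzero(m);p=at_z(c,np.c_[u,v],.036);q=np.c_[(p[:,:2]-[.698,-.2555])@uu,(p[:,:2]-[.698,-.2555])@ww]
    q=q[(abs(q[:,0]+.09)<.03)&(abs(q[:,1])<.04)];print(c,len(q),'x from face',np.percentile(q[:,0]+.075,[1,5,50,95,99]).round(4),'y',np.percentile(q[:,1],[2,98]).round(4))
d=np.load('top6.npy');v,u=np.mgrid[0:420,0:560];P=at_d('top',np.c_[u.ravel(),v.ravel()],d.ravel())
q=np.c_[(P[:,:2]-[.698,-.2555])@uu+.075,(P[:,:2]-[.698,-.2555])@ww,P[:,2]]
k=(q[:,2]>.028)&(q[:,2]<.045)&(abs(q[:,1])<.025)&(q[:,0]>-.05)&(q[:,0]<.005);print('depth tail',np.percentile(q[k,0],[0,2,98]).round(4),k.sum())
E
```

```text
t: 18.4
eef_pos: [0.461, -0.1483, 0.2376]
force: [0.2, -0.7, 1.2]
t: 18.77
eef_pos: [0.4339, -0.1349, 0.2757]
force: [-0.2, -0.9, -0.7]
top [(array([291., 169., 318., 193.]), 0.66), (array([281.,  97., 364., 187.]), 0.52)] [(array([319.7, 146.4]), 0.24)]
side [(array([294., 224., 307., 245.]), 0.68)] []
[ 0.43312232 -0.13442985  0.27466671] [ 2.08107028e-01  9.78105995e-01  1.16678856e-04 -3.37283528e-04] -0.0002790669465138265 [ 0.77691352  0.02261087 -0.54790165]
top 136 x from face [-0.0197 -0.0194 -0.0142 -0.009  -0.0084] y [-0.0248  0.0264]
side 112 x from face [-0.0219 -0.0214 -0.0153 -0.0095 -0.0081] y [-0.0368  0.0257]
depth tail [-0.0219 -0.0215  0.0006] 252
```

View pics/pair6.png

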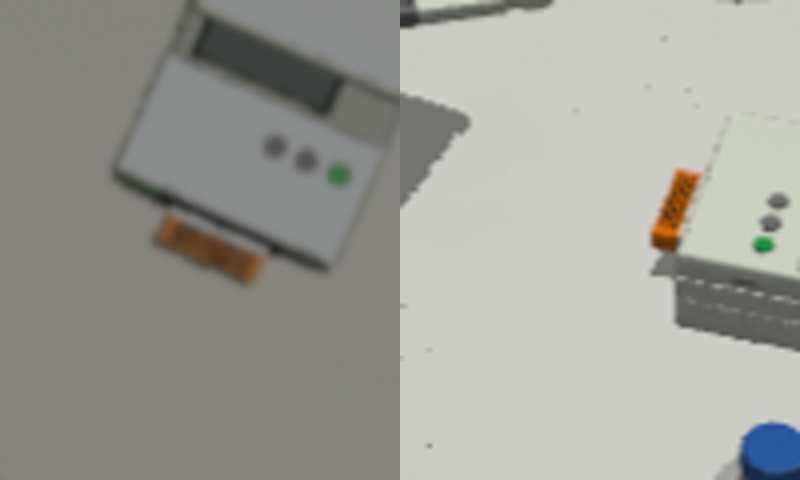

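The tail stands out 20–21 mm, so the cassette is about 90 mm deep, square and in place. The push reached nearly twice the catch force with no further travel, which means it is on the stop. Handing in.

```bash
python3 -c "
from workcell import ctrl
print(ctrl.job_done())"
```

```text
the job is handed in; nothing more can be done
None
```

I slid the cassette nose first into the reader until it stopped moving at about 11 N, roughly 90 mm deep, with 20–21 mm of the orange end standing out; the catches could not be seen, so their snapping home is judged from the push forces, and I let go, backed the arm clear and handed the job in at about 19 of the 54 s.

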